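Put the stainer's interlock station into service mode

TASK

The slide stainer is due for cleaning, so set its interlock station on the bench to service: first turn the isolator (the handle on the big notched disc) clockwise all the way to its stop, then push the selector handle down, turn it clockwise, without forcing it while its lock still holds, until its tongue lies fully in the notch of the disc, and let it spring back up into its locked position. Leave the isolator off, and do not push about or knock over the slide box, staining rack and specimen cup standing beside the station.

Things in the scene. Friction and masses are not known exactly. Their poses are not given: they have to be found in the camera images.
- station: Fixed white housing with an aluminium top plate, 176 x 280 x 50 mm (x, y, z), standing on the bench. Origin: centre of its underside; z up; its own x points away from the robot at yaw 0, y to the left. The isolator's upright axis stands at its y = +65 mm, the selector's at y = -65 mm (both x = 0).
- isolator_grip (a point): Centre of the top of the isolator's black bar handle, on its turning axis, 100 mm above the bench. Bar 92 mm long (point x), 18 wide (point y), 32 high, on a collar 52 mm across; under it a dark steel disc, 144 mm across, its upper face 38 mm below the bar's top. The disc turns with the bar and has one rim notch about 55 mm wide, 18 deep, at the point's -y. The point turns with the handle.
- isolator (a joint): Isolator angle, rad: 0 is the on stop; it grows clockwise seen from above to 2.36, the off stop, where the notch faces the selector and the bar lies along the station's x. Starts between 0 and 0.35, stays where left, needs about 0.15 N m. Too much for one wrist turn: regrasp. Below about 2.24 the rim blocks the selector.
- selector_grip (a point): Centre of the top of the selector's black bar handle, on its turning axis, 122 mm above the bench when up. Bar 66 mm long (point y), 18 wide (point x), 30 high, on a steel neck 40 mm across. Below it a steel index arc (58 mm radius, top 80 mm above the bench) and a steel tongue, 18 mm wide, reaching 72 mm from the axis along point +y. The point turns and sinks with the handle.
- selector (a joint): Selector angle, rad: 0 at the start, the tongue roughly along the station's -x; it grows clockwise seen from above to the stop at 1.40, where the tongue points to the isolator's axis and lies in the disc's notch. Needs about 0.06 N m plus light rubbing once unlocked; stays where left.
- selector_push (a joint): How far the selector handle is pushed down, m: 0 up, 0.011 at the bottom stop. Spring: 3.6 N at the top, 8.6 N at the bottom. A lug on the neck in a gap of the index arc locks it against turning (0.07 rad play) until pushed down 8.5 mm; on the way the arc keeps it down; within about 0.06 rad of the end stop it can spring up again and locks.
- stain_rack_a: Bystander: staining rack, 38 x 88 x 77 mm, loose on the bench beside the station. Origin: centre of its underside.
- specimen_cup: Bystander: specimen cup with lid, 39 mm across, 48 mm high, loose on the bench beside the station. Origin: centre of its underside.
- box_green_a: Bystander: open card box with green slides in it, 70 x 88 x 24 mm, loose on the bench beside the station. Origin: centre of its underside.

How it is judged:
On the way, in this order (a step that is already met when the one before it is completed fails the run):
1. the isolator is turned off (past 2.24 rad) while the selector is still at its start (below 0.2 rad) (value of joint isolator above 2.24 rad and value of joint selector below 0.2 rad), for 0.2 s.
2. the selector is pushed down (over 6 mm) and turned more than half way (value of joint selector_push above 0.006 m and value of joint selector above 0.7 rad).
At the end, for the whole second after the job is handed in: The isolator stands at its off stop (above 2.24 of 2.36 rad), the selector at its service stop (above 1.32 of 1.40 rad), and the selector handle has sprung up (less than 2 mm down) (value of joint isolator above 2.24 rad and value of joint selector above 1.32 rad and value of joint selector_push below 0.002 m); the robot touches nothing.
It fails at once if a bystander is pushed more than 30 mm or knocked over (distance of any of box_green_a, stain_rack_a, specimen_cup from where it was at the start of the episode above 0.03 m or angle between any of box_green_a, stain_rack_a, specimen_cup's own z axis and vertical above 0.6 rad).
It fails at once if the selector is forced through its lock: turned between 0.16 and 1.2 rad while pushed down less than 5 mm (value of joint selector between 0.16 and 1.2 rad and value of joint selector_push below 0.005 m).
It also fails if it takes over 58 s, if anything falls off the work surface, if the arm or the gripper's body presses on something with over 40 N, if the wrist force passes 120 N, or if a joint passes its speed limit or range.

ROBOT

A 6-joint arm with a two-finger parallel gripper is mounted at the origin on a cart in front of the work surface, level with it; the furniture and walls round the work are solid. World frame = base frame: x ahead of the robot, y to its left, z up, the work surface at z = 0. Lengths are in m, angles in rad, forces in N, time in s.
With the tool pointing down it reaches from about 0.35 to 0.975 m from the base axis. Payload 4.9 kg.
Tool frame: the origin (TCP) lies midway between the tips of the shut fingers; the grasp point (between the pads) lies 19 mm behind it; z points along the fingers, y is the line along which they close (so a half turn about z gives the same grasp; the last joint's range is limited). The gripper opens to 85 mm and grips with 20 to 120 N. Pads are 22 mm wide; open, the fingers measure 114 mm over their backs; the gripper's body (76 mm by 85 mm) begins 54 mm behind the grasp point. The pads swing forward as they close: fully open they stand 13 mm farther back than shut.
Start: joints at [-1.255, 0.053, 1.613, -0, 1.476, -0.119], TCP at [0.263, -0.567, 0.231] pointing down, gripper open.
Joint ranges: [-3.01, 3.01], [-1.01, 2.22], [0.06, 2.58], [-1.02, 4.17], [0.09, 2.62], [-3.14, 3.14]. Speed limits (rad/s): [2.57, 2.57, 3.14, 3.14, 3.14, 3.14].

INTERFACE

Orientations are given as a unit quaternion [w, x, y, z].
In Python, from plant import manip gives the robot as it stands.
- The arm moves only by the tool move_arm, never from a script. Its argument "increments" is one flat list of numbers, 5 for each row, row after row: the shift along the tool's x, y, z in mm, then the turn about the tool's z in rad, then the opening, from 0 (shut) to 1 (fully open). In form: [tx, ty, tz, spin, jaw, tx, ty, tz, spin, jaw, ...]. A call has 1 to 8 rows; each row shifts and turns the commanded pose from where the row before left it, along the tool's axes as they then stand; what a row does not reach is not made up. A row lasts 1/12 s, in which the tool goes at most 41.7 mm and 7.16 degrees, less where a joint would pass 70% of its speed; a pose out of reach is approached as far as the arm can. A call with a gripper value outside its range is refused whole. The fingers move at their own pace and stop on an object; the grip force is fixed at half the most. Time passes only in rows, so rows that do not move let the fingers close. It gives the time, the measured TCP pose, the force, the opening and the grip force at its end, in the units of the state.
- manip.state(): the state, without advancing time (a new reading comes with each control period).
- manip.grab_frame(name): name is "side" or "top" or "wrist"; returns a dict with "image" (420x560x3 uint8, blue, green, red), "fov_y" (degrees; the focal length in pixels is half the picture's height over the tangent of half this angle, whatever the lens; pixels are square), "cx", "cy" (the principal point, pixels), "eye" and "rotation" of the camera in the world; the wrist camera has in their place "T_tool_cam" (4x4, takes a point from camera to tool coordinates, whose origin is the TCP and whose axes are the flange's). Camera axes: x right, y down, z forward; pixel columns grow to the right and rows downward; lengths in m; the calibration is good to about 2 mm. A picture is of the moment at which its call begins: read the wrist's pose just before it. There is no depth.
- manip.job_done(): hands the job in; it is judged then, once.
The state is a dict: "time": time; "joint_pos": joint angles; "joint_vel": joint speeds; "joint_efforts": joint torques, N m; "tool_pos": TCP position; "tool_rot": TCP orientation; "contact_force": force on the tool from outside, world axes, zero at the start; "ft_torque": the same for the moment, N m; "gripper_width": opening from 0.0 (shut) to 1.0 (fully open); "grasp_force": force on a finger pad.
Only numpy, scipy, OpenCV 4.12 (cv2) and the standard library are available. Lean on these libraries where they do the work, as an engineer would, in place of code of your own. Each camera call takes 0.05 s, during which the arm holds its last target. There are 200 camera calls.

## Working session

There is one attempt and no reset: what is moved stays moved. The work goes in short steps, Python scripts to look and compute and a tool call to move; the robot and the scene stay as the last step left them, time stands still between calls to the robot, and variables do not carry over. Pictures are saved under pics/ and viewed, at most 10 in all, crops included, and the job is handed in when it is done.

Besides the shell and the picture viewer there is one more tool, called by a JSON object that holds its "op" and its "data", one argument or row to a line. move_arm: Moves the arm, as the interface text tells. Its arguments: {"type":"object","properties":{"increments":{"type":"array"}},"required":["increments"]}

```bash
mkdir -p pics; cat > h.py <<'E'
import numpy as np, cv2
from plant import manip
def f(fr): return 210/np.tan(np.radians(fr["fov_y"])/2)
def ray(fr,u,v,z):
    d=np.array(fr["rotation"])@np.array([(u-fr["cx"])/f(fr),(v-fr["cy"])/f(fr),1]); e=np.array(fr["eye"])
    return e+d*(z-e[2])/d[2]
def proj(fr,p):
    c=np.array(fr["rotation"]).T@(np.array(p)-fr["eye"]); return f(fr)*c[:2]/c[2]+[fr["cx"],fr["cy"]]
E
python3 - <<'E'
from h import *
print(manip.state())
for n in("top","side"):
    fr=manip.grab_frame(n); cv2.imwrite(f"pics/{n}0.png",fr["image"]); print(n,{k:v for k,v in fr.items() if k!="image"})
E
```

```text
{'time': 0.0, 'joint_pos': array([-1.25500944e+00,  5.33555965e-02,  1.61430563e+00,  5.33073141e-05,
        1.47600455e+00, -1.19002528e-01]), 'joint_vel': array([ 0.0009282 ,  0.00050842, -0.00016001,  0.00080536,  0.00143497,
       -0.00029052]), 'joint_efforts': array([ 2.42085189e-04, -3.93680799e+01, -3.70175171e+01, -1.46939415e-04,
        7.18542491e-03,  1.49207196e-06]), 'tool_pos': array([ 0.26307834, -0.56624266,  0.23005686]), 'tool_rot': array([-1.03415347e-03,  9.76462714e-01,  2.15683779e-01, -7.54219299e-05]), 'contact_force': array([ 0.31829101, -0.16523346,  0.29474684]), 'ft_torque': array([ 0.04475402, -0.03232107, -0.07019266]), 'grasp_force': 0.0, 'gripper_width': 0.9978831068157045}
top {'fov_y': 47.37043655308734, 'cx': 279.56161260350746, 'cy': 208.33192104802907, 'eye': array([ 0.42218377, -0.15162597,  1.2905167 ]), 'rotation': array([ 0.02813995, -0.70369467,  0.70918325, -0.0328796 ])}
side {'fov_y': 55.858250697263955, 'cx': 276.13720490181385, 'cy': 214.26132421141278, 'eye': array([ 0.24413317, -1.01891747,  0.71666215]), 'rotation': array([-0.45486256,  0.87688853, -0.13614073,  0.07504832])}
```

View pics/top0.png

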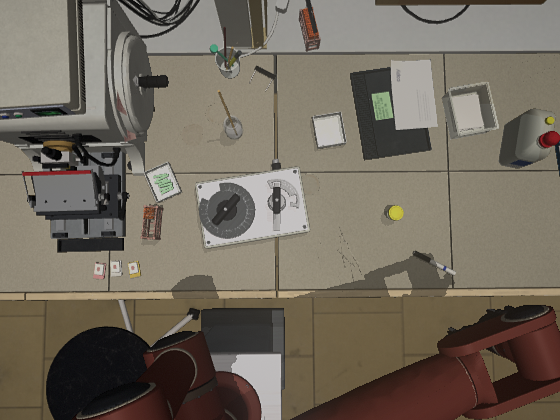

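View pics/side0.png

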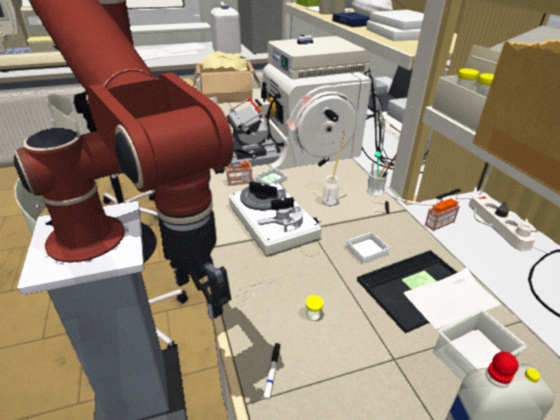

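The top view shows the station with its isolator near (227,208) and its selector near (277,203). The isolator bar runs from lower left to upper right. The rack is at (152,222), the box at (162,182) and the yellow cup at (395,213). Next I measure the plate and the bars.

```bash
sed -i 's/np.array(fr\["rotation"\])/R(fr)/g' h.py; cat >> h.py <<'E'
from scipy.spatial.transform import Rotation as Ro
def R(fr): return Ro.from_quat(np.array(fr["rotation"]),scalar_first=True).as_matrix()
E
python3 - <<'E'
from h import *
fr=manip.grab_frame("top"); im=fr["image"]
print("look",R(fr)[:,2], ray(fr,252,207,.05), proj(fr,ray(fr,252,207,.05)))
s=im[150:265,180:325]; cv2.imwrite("pics/crop1.png",cv2.resize(s,None,fx=5,fy=5,interpolation=cv2.INTER_CUBIC))
g=cv2.cvtColor(im,cv2.COLOR_BGR2GRAY); hsv=cv2.cvtColor(im,cv2.COLOR_BGR2HSV)
m=((g>195)&(hsv[...,1]<30)).astype(np.uint8); m[:, :180]=0;m[:,325:]=0;m[:150]=0;m[265:]=0
c=max(cv2.findContours(m,cv2.RETR_EXTERNAL,cv2.CHAIN_APPROX_NONE)[0],key=cv2.contourArea)
r=cv2.minAreaRect(cv2.convexHull(c)); P=np.array([ray(fr,*p,.05)[:2] for p in cv2.boxPoints(r)])
print("plate",r,P,[np.linalg.norm(P[i]-P[i-1]) for i in range(4)],P.mean(0))
for thr in(25,35,45,55):
    b=(g<thr).astype(np.uint8); b[:,:195]=0;b[:,310:]=0;b[:165]=0;b[250:]=0
    for c in cv2.findContours(b,cv2.RETR_EXTERNAL,cv2.CHAIN_APPROX_NONE)[0]:
        if cv2.contourArea(c)>40: 
            q=cv2.minAreaRect(c); z=.1 if q[0][0]<252 else .122
            B=np.array([ray(fr,*p,z)[:2] for p in cv2.boxPoints(q)])
            e=[B[1]-B[0],B[2]-B[1]]; l=max(e,key=np.linalg.norm)
            print(thr,np.round(q[0],1),"xy",B.mean(0).round(4),"sz",[np.linalg.norm(x).round(4) for x in e],"yaw",np.arctan2(l[1],l[0]).round(3))
E
```

```text
look [ 0.08618716 -0.00703146 -0.99625415] [ 0.53351626 -0.08873086  0.05      ] [252. 207.]
plate ((243.52975463867188, 216.20492553710938), (23.60028076171875, 58.52030944824219), 19.3845157623291) [[ 0.44874604 -0.01274231]
 [ 0.59219808 -0.0630996 ]
 [ 0.57118871 -0.12110264]
 [ 0.42810959 -0.07021174]] [np.float64(0.06106224598036298), np.float64(0.15203401689349821), np.float64(0.06169073303667401), np.float64(0.15186020053204546)] [ 0.51006061 -0.06678907]
55 [226.3 209.8] xy [ 0.5227 -0.0271] sz [np.float64(0.0897), np.float64(0.0462)] yaw -0.785
55 [276.  199.5] xy [ 0.5452 -0.1513] sz [np.float64(0.0148), np.float64(0.0617)] yaw 3.134
```

View pics/crop1.png

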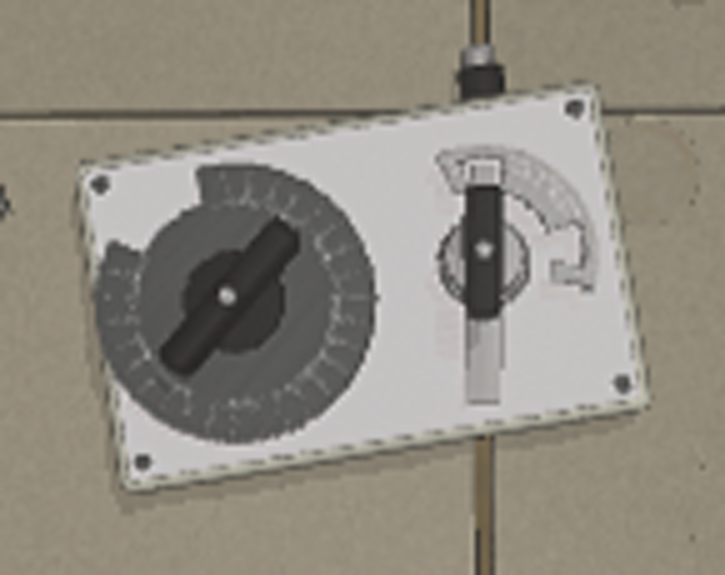

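The crop shows screws at (100,185), (575,108), (143,462) and (623,384). The isolator cap is at (228,296), the selector cap at (484,249), and the notch is at the upper left. The tongue points down the image.

```bash
python3 - <<'E'
from h import *
fr=manip.grab_frame("top")
w=lambda x,y,z: ray(fr,(x+.5)/5-.5+180,(y+.5)/5-.5+150,z)
S=[w(*p,.05) for p in[(100,185),(575,108),(623,384),(143,462)]]
c=np.mean(S,0); print("screws",[np.linalg.norm(S[i]-S[i-1]).round(4) for i in range(4)],c)
d=(S[0]-S[1]+S[3]-S[2])[:2]; yaw=np.arctan2(d[1],d[0])-np.pi/2; d/=np.linalg.norm(d)
print("yaw",yaw,"iso",c[:2]+.065*d,"sel",c[:2]-.065*d)
I,Q=w(228,296,.1),w(484,249,.122); print("caps",I,Q,np.linalg.norm((I-Q)[:2]))
a=w(289,231,.1)-w(170,366,.1); print("isobar yaw",np.arctan2(a[1],a[0]))
a=w(484,400,.07)-w(484,260,.07); t=np.arctan2(a[1],a[0]); print("tongue yaw",t)
q=manip.state()["tool_rot"]; print(Ro.from_quat(q,scalar_first=True).as_matrix().round(3), Ro.from_quat(q,scalar_first=True).as_matrix().T@(I-manip.state()["tool_pos"]))
fs=manip.grab_frame("side"); print("side reproj",proj(fs,I),proj(fs,Q))
for n,p in dict(rack=(152,222,.077),cup=(395,213,.048),box=(162,182,.024)).items(): print(n,ray(fr,*p))
E
```

```text
screws [np.float64(0.1462), np.float64(0.2513), np.float64(0.1467), np.float64(0.2515)] [ 0.53509454 -0.08802032  0.05      ]
yaw 0.15424822353876322 iso [ 0.52510812 -0.02379204] sel [ 0.54508097 -0.15224859]
caps [ 0.52502106 -0.02443362  0.1       ] [ 0.5453311  -0.15229196  0.122     ] 0.1294614025169297
isobar yaw -0.7226669940940025
tongue yaw 3.134118034747328
[[ 0.907  0.421 -0.   ]
 [ 0.421 -0.907  0.001]
 [ 0.    -0.001 -1.   ]] [ 0.46582518 -0.38111202  0.13107205]
side reproj [261.99418189 184.7121656 ] [281.91635625 199.49891634]
rack [0.49482767 0.16330572 0.077     ]
cup [ 0.51520532 -0.46124538  0.048     ]
box [0.60450782 0.15205469 0.024     ]
```

Screws, caps and given sizes agree to about 1 mm. The isolator is at about 0.095 rad and needs +2.27, and the selector bar yaw is about 0. I move above the isolator first.

{"op": "move_arm", "data": {
  "increments": [29.1, -23.8, 0, 0, 0.7, 29.1, -23.8, 0, 0, 0.7, 29.1, -23.8, 0, 0, 0.7, 29.1, -23.8, 0, 0, 0.7, 29.1, -23.8, 0, 0, 0.7, 29.1, -23.8, 0, 0, 0.7, 29.1, -23.8, 0, 0, 0.7, 29.1, -23.8, 0, 0, 0.7]
}}

```text
time: 0.92
tool_pos: [0.3946, -0.2944, 0.2313]
tool_rot: [0.0, 0.977, 0.215, 0.0]
contact_force: [0.6, -1.2, 0.1]
gripper_width: 0.698
grasp_force: 0.0
```

{"op": "move_arm", "data": {
  "increments": [29.1, -23.8, 0, 0, 0.7, 29.1, -23.8, 0, 0, 0.7, 29.1, -23.8, 0, 0, 0.7, 29.1, -23.8, 0, 0, 0.7, 29.1, -23.8, 0, 0, 0.7, 29.1, -23.8, 0, 0, 0.7, 29.1, -23.8, 0, 0, 0.7, 29.1, -23.8, 0, 0, 0.7]
}}

```text
time: 1.58
tool_pos: [0.5256, -0.0234, 0.2314]
tool_rot: [0.0, 0.976, 0.216, 0.0]
contact_force: [0.2, 0.0, -0.3]
gripper_width: 0.699
grasp_force: 0.0
```

{"op": "move_arm", "data": {
  "increments": [0, 0, 0, -0.12, 0.7, 0, 0, 0, -0.12, 0.7, 0, 0, 0, -0.12, 0.7, 0, 0, 0, -0.12, 0.7, 0, 0, 0, -0.12, 0.7, 0, 0, 0, -0.12, 0.7, 0, 0, 0, -0.12, 0.7, 0, 0, 0, -0.12, 0.7]
}}

```text
time: 2.25
tool_pos: [0.525, -0.0253, 0.2312]
tool_rot: [-0.0, 0.765, 0.645, -0.0]
contact_force: [0.8, -0.4, 0.3]
gripper_width: 0.701
grasp_force: 0.0
```

{"op": "move_arm", "data": {
  "increments": [0, 0, 0, -0.12, 0.7, 0, 0, 0, -0.12, 0.7, 0, 0, 0, -0.12, 0.7, 0, 0, 0, -0.12, 0.7, 0, 0, 0, -0.12, 0.7, 0, 0, 0, -0.12, 0.7, 0, 0, 0, -0.12, 0.7, 0, 0, 0, -0.12, 0.7]
}}

```text
time: 2.92
tool_pos: [0.525, -0.0253, 0.2312]
tool_rot: [-0.0, 0.381, 0.925, -0.0]
contact_force: [0.7, -0.5, -0.0]
gripper_width: 0.698
grasp_force: 0.0
```

```bash
cat >> h.py <<'E'
def where(t,yaw):
    s=manip.state(); M=Ro.from_quat(s["tool_rot"],scalar_first=True).as_matrix(); y=np.arctan2(M[1,0],M[0,0])
    print("t",s["time"],"pos",s["tool_pos"].round(4),"yaw",y.round(3),"down",M[2,2].round(4),"j",s["joint_pos"].round(2),"F",s["contact_force"].round(1),"T",s["ft_torque"].round(2),"w",round(s["gripper_width"],3),"g",round(s["grasp_force"],1))
    print("shift mm",(1000*M.T@(np.array(t)-s["tool_pos"])).round(1),"spin",((y-yaw+np.pi/2)%np.pi-np.pi/2).round(3))
E
python3 -c "
from h import *
where([.525,-.0241,.072],2.419)"
```

```text
t 2.9167 pos [ 0.525  -0.0253  0.2312] yaw 2.361 down -1.0 j [-0.19 -0.19  1.84 -0.    1.49 -0.98] F [ 0.7 -0.5 -0. ] T [0.04 0.02 0.03] w 0.698 g 0.0
shift mm [  0.8   0.9 159.2] spin -0.058
```

{"op": "move_arm", "data": {
  "increments": [0, 0, 0, -0.058, 0.7, 0.8, 0.9, 30, 0, 0.7, 0, 0, 30, 0, 0.7, 0, 0, 30, 0, 0.7, 0, 0, 30, 0, 0.7, 0, 0, 25, 0, 0.7, 0, 0, 14, 0, 0.7, 0, 0, 0, 0, 0.7]
}}

```text
time: 3.58
tool_pos: [0.5218, -0.0235, 0.0679]
tool_rot: [-0.004, 0.356, 0.934, -0.001]
contact_force: [-1.6, 0.6, -1.1]
gripper_width: 0.703
grasp_force: 0.0
```

{"op": "move_arm", "data": {
  "increments": [0, 0, 0, 0, 0.1, 0, 0, 0, 0, 0.1, 0, 0, 0, 0, 0.1, 0, 0, 0, 0, 0.0, 0, 0, 0, 0, 0.0, 0, 0, 0, 0, 0.0, 0, 0, 0, 0, 0.0, 0, 0, 0, 0, 0.0]
}}

```text
time: 4.25
tool_pos: [0.5268, -0.0242, 0.0745]
tool_rot: [0.002, 0.356, 0.934, 0.001]
contact_force: [-0.4, 1.3, 6.3]
gripper_width: 0.201
grasp_force: 59.8
```

```bash
python3 -c "
from h import *
where([.525,-.0241,.072],2.419)
cv2.imwrite('pics/top1.png',cv2.resize(manip.grab_frame('top')['image'][140:270,170:330],None,fx=4,fy=4))"
```

```text
t 4.25 pos [ 0.5268 -0.0242  0.0745] yaw 2.413 down -1.0 j [-0.19 -0.03  1.97  0.    1.2  -1.03] F [-0.4  1.3  6.3] T [ 0.22  0.01 -0.08] w 0.201 g 59.8
shift mm [ 1.4 -1.1  2.5] spin -0.006
```

View pics/top1.png

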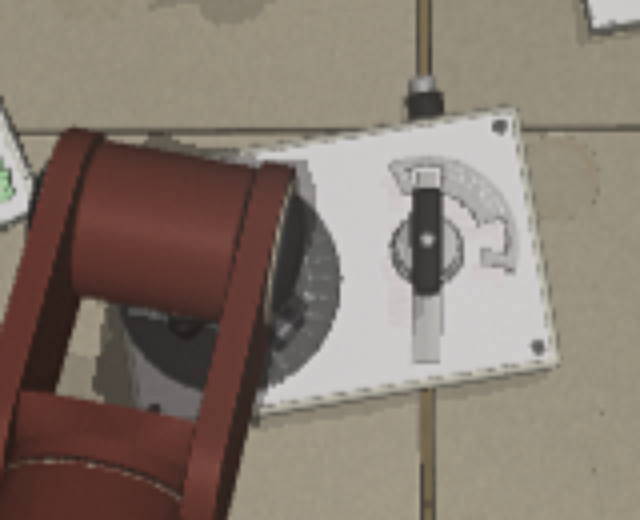

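The picture is partly hidden by the wrist, but the selector hasn't moved. The grip reads 0.201 (17 mm), so the fingers hold the bar. Now I turn it clockwise.

{"op": "move_arm", "data": {
  "increments": [0, 0, -2, 0, 0, 0, 0, 0, 0.08, 0, 0, 0, 0, 0.1, 0, 0, 0, 0, 0.1, 0, 0, 0, 0, 0.1, 0, 0, 0, 0, 0.1, 0, 0, 0, 0, 0.1, 0, 0, 0, 0, 0.1, 0]
}}

```text
time: 4.97
tool_pos: [0.5257, -0.0248, 0.0746]
tool_rot: [0.001, 0.649, 0.761, -0.0]
contact_force: [1.6, -1.8, -0.8]
gripper_width: 0.204
grasp_force: 60.9
```

```bash
python3 -c "
from h import *
where([.525,-.0241,.0745],.154)"
```

```text
t 4.9667 pos [ 0.5257 -0.0248  0.0746] yaw 1.729 down -1.0 j [-0.19 -0.03  1.97 -0.    1.2  -0.35] F [ 1.6 -1.8 -0.8] T [-0.24 -0.3   0.26] w 0.204 g 60.9
shift mm [ 0.8 -0.6  0.1] spin -1.567
```

{"op": "move_arm", "data": {
  "increments": [0, 0, 0, 0.1, 0, 0, 0, 0, 0.1, 0, 0, 0, 0, 0.1, 0, 0, 0, 0, 0.1, 0, 0, 0, 0, 0.1, 0, 0, 0, 0, 0.1, 0, 0, 0, 0, 0.1, 0, 0, 0, 0, 0.1, 0]
}}

```text
time: 5.63
tool_pos: [0.5243, -0.0245, 0.0746]
tool_rot: [-0.0, 0.894, 0.448, -0.001]
contact_force: [-3.7, 0.4, 3.3]
gripper_width: 0.199
grasp_force: 61.5
```

{"op": "move_arm", "data": {
  "increments": [0, 0, 0, 0.1, 0, 0, 0, 0, 0.1, 0, 0, 0, 0, 0.1, 0, 0, 0, 0, 0.1, 0, 0, 0, 0, 0.1, 0, 0, 0, 0, 0.1, 0, 0, 0, 0, 0.1, 0, 0, 0, 0, 0.03, 0]
}}

```text
time: 6.3
tool_pos: [0.5236, -0.0234, 0.0745]
tool_rot: [-0.001, 0.995, 0.1, -0.002]
contact_force: [-6.6, 3.0, 6.9]
gripper_width: 0.2
grasp_force: 61.9
```

```bash
python3 -c "
from h import *
where([.525,-.0241,.0745],.154)"
```

```text
t 6.3 pos [ 0.5236 -0.0234  0.0745] yaw 0.2 down -1.0 j [-0.19 -0.03  1.97  0.    1.2   1.18] F [-6.6  3.   6.9] T [0.4  0.9  0.16] w 0.2 g 61.9
shift mm [1.3 1.  0. ] spin 0.046
```

{"op": "move_arm", "data": {
  "increments": [0, 0, 0, 0.03, 0, 0, 0, 0, 0.03, 0, 0, 0, 0, 0.02, 0, 0, 0, 0, 0, 0]
}}

```text
time: 6.63
tool_pos: [0.5235, -0.0233, 0.0745]
tool_rot: [-0.001, 0.998, 0.063, -0.002]
contact_force: [-4.9, 3.8, 6.3]
gripper_width: 0.195
grasp_force: 64.9
```

```bash
python3 -c "
from h import *
where([.525,-.0241,.0745],.154)"
```

```text
t 6.6333 pos [ 0.5235 -0.0233  0.0745] yaw 0.126 down -1.0 j [-0.19 -0.03  1.97  0.    1.2   1.26] F [-4.9  3.8  6.3] T [0.53 0.94 0.88] w 0.195 g 64.9
shift mm [1.4 1.  0. ] spin -0.028
```

The torque about z rose from 0.16 to 0.88 N m, so it's at the stop. I release, raise the tool and go over to the selector.

{"op": "move_arm", "data": {
  "increments": [0, 0, 0, 0, 0.6, 0, 0, 0, 0, 0.6, 0, 0, 0, 0, 0.6, 0, 0, -10, 0, 0.6, 0, 0, -30, 0, 0.6, 0, 0, -30, 0, 0.6, 0, 0, -35, 0, 0.6, 0, 0, 0, 0, 0.6]
}}

```text
time: 7.3
tool_pos: [0.5297, -0.0251, 0.1887]
tool_rot: [0.002, 0.998, 0.061, 0.007]
contact_force: [1.1, -0.7, 1.1]
gripper_width: 0.602
grasp_force: 0.0
```

```bash
python3 -c "
from h import *
where([.5452,-.1523,.18],3.134)"
```

```text
t 7.3 pos [ 0.5297 -0.0251  0.1887] yaw 0.123 down -0.9999 j [-0.19 -0.16  1.89 -0.    1.4   1.26] F [ 1.1 -0.7  1.1] T [ 0.   -0.02 -0.01] w 0.602 g 0.0
shift mm [ -0.3 128.1   9.3] spin 0.13
```

{"op": "move_arm", "data": {
  "increments": [0, 21.3, 0, 0, 0.6, 0, 21.3, 0, 0, 0.6, 0, 21.3, 0, 0, 0.6, 0, 21.3, 0, 0, 0.6, 0, 21.3, 0, 0, 0.6, 0, 21.3, 0, 0, 0.6, 0, 0, 0, 0.12, 0.6, 0, 0, 0, 0, 0.6]
}}

```text
time: 7.97
tool_pos: [0.541, -0.1523, 0.18]
tool_rot: [0.0, 1.0, -0.001, 0.0]
contact_force: [1.0, 0.5, 0.4]
gripper_width: 0.603
grasp_force: 0.0
```

```bash
python3 -c "
from h import *
where([.5452,-.1523,.094],3.134)
cv2.imwrite('pics/top2.png',cv2.resize(manip.grab_frame('top')['image'][140:270,170:330],None,fx=5,fy=4.6))
a=manip.grab_frame('side')['image'][150:280,190:350]; cv2.imwrite('pics/s2.png',cv2.resize(np.hstack([manip.grab_frame('top')['image'][140:270,170:330],a]),None,fx=2.5,fy=2.5,interpolation=2))"
```

```text
t 7.9667 pos [ 0.541  -0.1523  0.18  ] yaw -0.001 down -1.0 j [-0.41 -0.06  1.81 -0.    1.39  1.17] F [1.  0.5 0.4] T [-0.02  0.04  0.  ] w 0.603 g 0.0
shift mm [ 4.1 -0.1 86. ] spin 0.006
```

View pics/s2.png

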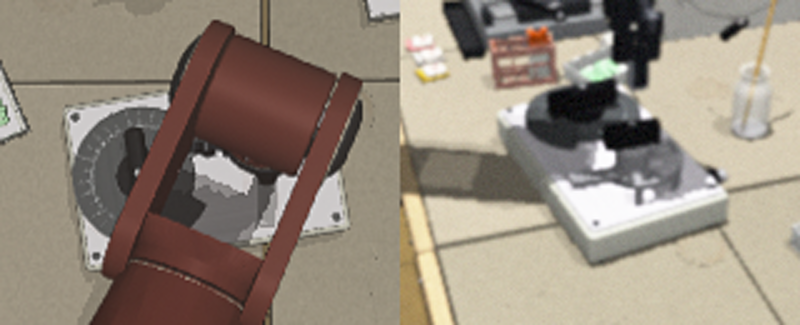

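The isolator bar in the left half, (130,130) to (140,180), now lies along the station's x. I lower onto the selector.

{"op": "move_arm", "data": {
  "increments": [4.1, 0, 25, 0, 0.6, 0, 0, 25, 0, 0.6, 0, 0, 20, 0, 0.6, 0, 0, 10, 0, 0.6, 0, 0, 5, 0, 0.6, 0, 0, 0, 0, 0.6, 0, 0, 0, 0, 0.6]
}}

```text
time: 8.7
tool_pos: [0.5455, -0.151, 0.0954]
tool_rot: [0.0, 1.0, 0.002, 0.001]
contact_force: [0.7, 0.1, -0.6]
gripper_width: 0.597
grasp_force: 0.0
```

{"op": "move_arm", "data": {
  "increments": [0, 0, 0, 0, 0.1, 0, 0, 0, 0, 0.1, 0, 0, 0, 0, 0.1, 0, 0, 0, 0, 0.0, 0, 0, 0, 0, 0.0, 0, 0, 0, 0, 0.0, 0, 0, 0, 0, 0.0]
}}

```text
time: 9.28
tool_pos: [0.5457, -0.1514, 0.0951]
tool_rot: [0.0, 1.0, 0.001, 0.001]
contact_force: [0.4, -1.2, 3.7]
gripper_width: 0.197
grasp_force: 60.0
```

```bash
python3 -c "
from h import *
where([.5452,-.1523,.094],3.134)"
```

```text
t 9.2833 pos [ 0.5457 -0.1514  0.0951] yaw 0.002 down -1.0 j [-0.4   0.04  1.87  0.    1.24  1.17] F [ 0.4 -1.2  3.7] T [-0.15 -0.26 -0.37] w 0.197 g 60.0
shift mm [-0.5  0.9  1.1] spin 0.01
```

{"op": "move_arm", "data": {
  "increments": [0, 0, 2.5, 0, 0, 0, 0, 2.5, 0, 0, 0, 0, 2.5, 0, 0, 0, 0, 2.5, 0, 0, 0, 0, 1, 0, 0, 0, 0, 0, 0, 0, 0, 0, 0, 0, 0]
}}

```text
time: 9.87
tool_pos: [0.5458, -0.1514, 0.0848]
tool_rot: [0.0, 1.0, 0.001, 0.001]
contact_force: [-1.4, -1.2, 9.7]
gripper_width: 0.199
grasp_force: 61.0
```

```bash
python3 -c "
from h import *
where([.5452,-.1523,.0841],3.134)"
```

```text
t 9.8667 pos [ 0.5458 -0.1514  0.0848] yaw 0.003 down -1.0 j [-0.4   0.05  1.87 -0.    1.22  1.17] F [-1.4 -1.2  9.7] T [-0.01  0.15 -0.36] w 0.199 g 61.0
shift mm [-0.6  0.9  0.7] spin 0.01
```

{"op": "move_arm", "data": {
  "increments": [0, 0, 0.5, 0.02, 0, 0, 0, 0, 0.04, 0, 0, 0, 0, 0.04, 0, 0, 0, 0, 0.02, 0, 0, 0, 0, 0, 0]
}}

```text
time: 10.28
tool_pos: [0.5458, -0.1515, 0.0848]
tool_rot: [0.001, 0.998, -0.058, 0.001]
contact_force: [-1.7, 0.3, 12.0]
gripper_width: 0.199
grasp_force: 60.9
```

```bash
python3 -c "
from h import *
where([.5452,-.1523,.0841],1.734)"
```

```text
t 10.2833 pos [ 0.5458 -0.1515  0.0848] yaw -0.117 down -1.0 j [-0.4   0.05  1.87 -0.    1.22  1.29] F [-1.7  0.3 12. ] T [ 0.01  0.37 -0.07] w 0.199 g 60.9
shift mm [-0.5  0.9  0.7] spin 1.291
```

It's at the bottom stop (12 N) and the torque is low at 0.12 rad, so the lock is released. I turn on.

{"op": "move_arm", "data": {
  "increments": [0, 0, 0, 0.08, 0, 0, 0, 0, 0.09, 0, 0, 0, 0, 0.09, 0, 0, 0, 0, 0.09, 0, 0, 0, 0, 0.09, 0, 0, 0, 0, 0.09, 0, 0, 0, 0, 0.09, 0]
}}

```text
time: 10.87
tool_pos: [0.5457, -0.1517, 0.0848]
tool_rot: [0.001, 0.932, -0.362, 0.001]
contact_force: [-2.5, -1.6, 11.5]
gripper_width: 0.2
grasp_force: 60.7
```

```bash
python3 -c "
from h import *
where([.5452,-.1523,.0841],1.734)"
```

```text
t 10.8667 pos [ 0.5457 -0.1517  0.0848] yaw -0.74 down -1.0 j [-0.4   0.05  1.87 -0.    1.22  1.91] F [-2.5 -1.6 11.5] T [-0.16  0.45  0.04] w 0.2 g 60.7
shift mm [0.  0.8 0.7] spin 0.667
```

{"op": "move_arm", "data": {
  "increments": [0, 0, 0, 0.09, 0, 0, 0, 0, 0.09, 0, 0, 0, 0, 0.09, 0, 0, 0, 0, 0.09, 0, 0, 0, 0, 0.09, 0, 0, 0, 0, 0.09, 0, 0, 0, 0, 0.06, 0, 0, 0, 0, 0, 0]
}}

```text
time: 11.53
tool_pos: [0.5455, -0.1518, 0.0848]
tool_rot: [0.001, 0.784, -0.62, 0.001]
contact_force: [-3.8, -1.8, 12.0]
gripper_width: 0.203
grasp_force: 60.9
```

```bash
python3 -c "
from h import *
where([.5452,-.1523,.0841],1.734)"
```

```text
t 11.5333 pos [ 0.5455 -0.1518  0.0848] yaw -1.338 down -1.0 j [-0.4   0.05  1.87 -0.    1.22  2.51] F [-3.8 -1.8 12. ] T [-0.21  0.64 -0.09] w 0.203 g 60.9
shift mm [0.4 0.4 0.7] spin 0.069
```

{"op": "move_arm", "data": {
  "increments": [0, 0, 0, 0.04, 0, 0, 0, 0, 0.03, 0, 0, 0, 0, 0.03, 0, 0, 0, 0, 0.03, 0, 0, 0, 0, 0, 0]
}}

```text
time: 11.95
tool_pos: [0.5455, -0.152, 0.0848]
tool_rot: [0.001, 0.744, -0.668, 0.001]
contact_force: [-3.4, -1.3, 12.5]
gripper_width: 0.201
grasp_force: 64.3
```

```bash
python3 -c "
from h import *
where([.5452,-.1523,.0841],1.734)"
```

```text
t 11.95 pos [ 0.5455 -0.152   0.0848] yaw -1.463 down -1.0 j [-0.4   0.05  1.87 -0.    1.22  2.63] F [-3.4 -1.3 12.5] T [-0.28  0.55  1.28] w 0.201 g 64.3
shift mm [0.2 0.3 0.7] spin -0.055
```

The torque jumped to 1.28 N m, so the selector is at its end stop. I raise it with the handle still gripped, about 11 mm.

{"op": "move_arm", "data": {
  "increments": [0, 0, -2.5, 0, 0, 0, 0, -2.5, 0, 0, 0, 0, -2.5, 0, 0, 0, 0, -2.5, 0, 0, 0, 0, -1, 0, 0, 0, 0, 0, 0, 0, 0, 0, 0, 0, 0]
}}

```text
time: 12.53
tool_pos: [0.5453, -0.1519, 0.094]
tool_rot: [0.001, 0.743, -0.669, 0.001]
contact_force: [2.5, -4.9, 4.3]
gripper_width: 0.199
grasp_force: 63.9
```

```bash
python3 -c "
from h import *
where([.5452,-.1523,.0841],1.734)"
```

```text
t 12.5333 pos [ 0.5453 -0.1519  0.094 ] yaw -1.465 down -1.0 j [-0.4   0.04  1.87 -0.    1.23  2.63] F [ 2.5 -4.9  4.3] T [-0.95 -0.29  1.37] w 0.199 g 63.9
shift mm [0.4 0.2 9.9] spin -0.057
```

{"op": "move_arm", "data": {
  "increments": [0, 0, -1, -0.03, 0, 0, 0, 0, 0, 0.5, 0, 0, 0, 0, 0.5, 0, 0, 0, 0, 0.5, 0, 0, -15, 0, 0.5, 0, 0, -35, 0, 0.5, 0, 0, -35, 0, 0.5, 0, 0, -35, 0, 0.5]
}}

```text
time: 13.2
tool_pos: [0.5436, -0.15, 0.2142]
tool_rot: [0.0, 0.752, -0.659, -0.002]
contact_force: [1.4, -0.3, 0.2]
gripper_width: 0.498
grasp_force: 0.0
```

{"op": "move_arm", "data": {
  "increments": [30, 0, 0, 0, 0.5, 35, 0, 0, 0, 0.5, 35, 0, 0, 0, 0.5, 35, 0, 0, 0, 0.5, 35, 0, 0, 0, 0.5, 35, 0, 0, 0, 0.5, 35, 0, 0, 0, 0.5, 0, 0, 0, 0, 0.5]
}}

```text
time: 13.87
tool_pos: [0.5758, -0.3935, 0.2125]
tool_rot: [0.0, 0.751, -0.66, -0.001]
contact_force: [-0.0, 0.2, -0.7]
gripper_width: 0.504
grasp_force: 0.0
```

```bash
python3 - <<'E'
from h import *
where([.5452,-.1523,.0841],1.734)
t=manip.grab_frame('top')['image'][140:270,170:330]; a=manip.grab_frame('side')['image'][150:280,190:350]
cv2.imwrite('pics/f.png',cv2.resize(np.hstack([t,a]),None,fx=2.5,fy=2.5,interpolation=2))
E
```

```text
t 13.8667 pos [ 0.5758 -0.3935  0.2125] yaw -1.443 down -1.0 j [-0.71  0.23  1.45 -0.    1.46  2.31] F [-0.   0.2 -0.7] T [ 0.01 -0.01  0.05] w 0.504 g 0.0
shift mm [-243.1   -0.6  128.5] spin -0.035
```

View pics/f.png

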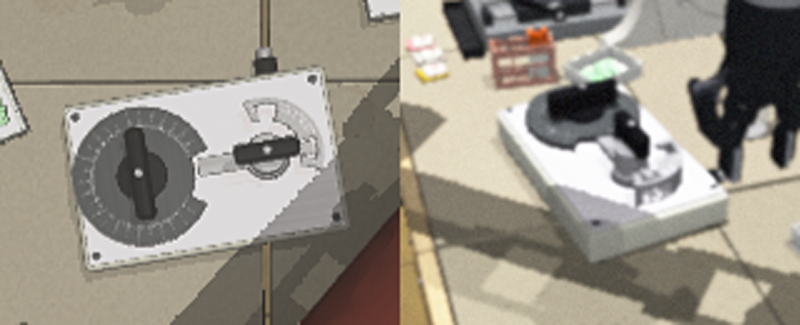

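The tongue, left image (200-235,163), lies in the notch, and the isolator bar is along the station's x. I check the selector's angle and height numerically.

```bash
python3 - <<'E'
from h import *
def bar(fr,lo,hi,thr):
    g=cv2.cvtColor(fr["image"],cv2.COLOR_BGR2GRAY); b=np.zeros_like(g); b[lo[1]:hi[1],lo[0]:hi[0]]=(g[lo[1]:hi[1],lo[0]:hi[0]]<thr)
    return max(cv2.findContours(b,cv2.RETR_EXTERNAL,cv2.CHAIN_APPROX_NONE)[0],key=cv2.contourArea)
fr=manip.grab_frame("top"); c=bar(fr,(255,185),(300,215),60); q=cv2.minAreaRect(c)
B=np.array([ray(fr,*p,.122)[:2] for p in cv2.boxPoints(q)]); l=max([B[1]-B[0],B[2]-B[1]],key=np.linalg.norm)
print("sel ctr",B.mean(0),"len",np.linalg.norm(l),"yaw",np.arctan2(l[1],l[0])%np.pi,"target 1.725-1.734")
c=bar(fr,(214,185),(238,230),45); q=cv2.minAreaRect(c); print("iso rect",q)
fs=manip.grab_frame("side"); c=bar(fs,(262,185),(300,225),50); x,y,w,h=cv2.boundingRect(c); print("side bar box",x,y,x+w,y+h)
a=1.73; u=np.array([np.cos(a),np.sin(a),0]); n=np.array([-u[1],u[0],0])
for top in(.122,.111):
    P=np.array([proj(fs,np.array([.5453,-.1523,z])+s*.033*u+t*.009*n) for z in(top,top-.03) for s in(1,-1) for t in(1,-1)])
    print(top,P.min(0).round(1),P.max(0).round(1))
E
```

```text
sel ctr [ 0.54459005 -0.15365981] len 0.061237657182404724 yaw 1.717006249410716 target 1.725-1.734Traceback (most recent call last):
  File "<stdin>", line 8, in <module>
  File "<stdin>", line 4, in bar
ValueError: max() iterable argument is empty
```

```bash
python3 - <<'E'
from h import *
def bar(fr,lo,hi,thr):
    g=cv2.cvtColor(fr["image"],cv2.COLOR_BGR2GRAY); b=np.zeros_like(g); b[lo[1]:hi[1],lo[0]:hi[0]]=(g[lo[1]:hi[1],lo[0]:hi[0]]<thr)
    return max(cv2.findContours(b,cv2.RETR_EXTERNAL,cv2.CHAIN_APPROX_NONE)[0],key=cv2.contourArea)
fs=manip.grab_frame("side")
for th in(40,60,75):
    x,y,w,h=cv2.boundingRect(bar(fs,(265,185),(300,225),th)); print("side bar box",x,y,x+w,y+h)
a=1.73; u=np.array([np.cos(a),np.sin(a),0]); n=np.array([-u[1],u[0],0])
for top in(.122,.111):
    P=np.array([proj(fs,np.array([.5453,-.1523,z])+s*.033*u+t*.009*n) for z in(top,top-.03) for s in(1,-1) for t in(1,-1)])
    print(top,P.min(0).round(1),P.max(0).round(1))
E
```

```text
side bar box 276 195 289 213
side bar box 276 195 289 214
side bar box 275 194 289 214
0.122 [273.6 193. ] [290.5 215.4]
0.111 [273.6 196.3] [290.4 218.7]
```

The selector is at its stop (yaw 1.717), and the side-view bar box centre (row 204.3) matches the up position (204.2, against 207.5 if down). I hand in.

```bash
python3 -c "
from plant import manip
print(manip.job_done())"
```

```text
the job is handed in; nothing more can be done
None
```

I turned the isolator to its off stop and the selector fully into the disc's notch, where it sprang back up and locked. I kept the arm clear of the bystanders and handed the job in at about 14 s of the 58 s limit; the hand-in returned no verdict.

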